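# Key the tube carousel onto the rotator drive

### The arm

A 7-joint arm with a two-finger parallel gripper is mounted at the origin on a cart in front of the work surface, level with it; the furniture and walls round the work are solid. World frame = base frame: x ahead of the robot, y to its left, z up, the work surface at z = 0. Lengths are in m, angles in degrees, forces in N, time in s.
With the tool pointing down it reaches from about 0.425 to 0.875 m from the base axis. Payload 9.9 kg.
Tool frame: the origin (TCP) lies at the very end of the fingers, on their centre line; the grasp point (between the pads) lies manip.pinch_z behind it (manip.pinch_z is the distance from the TCP to the grasp point, in m); x points along the fingers, y is the direction in which the jaws open and shut, and the axes are right-handed (so a half turn about x gives the same grasp; the last joint's range is limited). The gripper opens to 85 mm and grips with 20 to 120 N. Pads are 22 mm wide; open, the fingers measure 114 mm over their backs; the gripper's body (76 mm by 85 mm) begins 54 mm behind the grasp point. The pads swing forward as they close: fully open they stand 13 mm farther back than shut.
Start: joints at [-80.432, 32.985, 1.427, 82.34, -0.859, 64.687, -3.237], TCP at [0.168, 0.654, 0.231] pointing down, gripper open.
Joint ranges: [-157.87, 157.87], [-19.46, 123.44], [-87.15, 90], [11.01, 140.99], [-62.26, 242.26], [9.8, 113.94], [-161.44, 161.44]. Speed limits (degrees/s): [127.2, 127.2, 172.46, 172.46, 180, 180, 180].

### API

Orientations are given as a 3x3 rotation matrix whose columns are the frame's x, y, z axes.
In Python, from bench import manip, optics, job, spotter gives the robot as it stands.
- The arm moves only by the tool play_rows, never from a script. Its argument "moves" is a list of rows, each an object with "slide": the shift along the tool's x, y, z in mm, a list of three; "rot": the turn, a rotation vector about the tool's x, y, z in rad, a list of three; "fingers": the gripper's target within -1 to 1 (fully open at 1, half-way at 0, shut at -1). In form: [{"slide": [x, y, z], "rot": [rx, ry, rz], "fingers": fingers}, ...]. A call has 1 to 12 rows; each row is the pose to reach, as a shift and turn from the pose measured when the call began, along the tool's axes at that moment; what a row does not reach only later rows make up. A row lasts 1/10 s, in which the tool goes at most 50 mm and 8.59 degrees, less where a joint would pass 70% of its speed; a pose out of reach is approached as far as the arm can. A call with a gripper value outside its range is refused whole. The fingers move at their own pace and stop on an object; "squeeze" is the grip in N (left out, the last holds). Time passes only in rows, so rows that repeat a pose let the fingers close. It gives the time, the measured TCP pose, the force and the opening at its end, in the units of the state.
- manip.get_state(): the state, without advancing time (a new reading comes with each control period).
- optics.get_image(name): name is "scene" or "top"; returns (picture, depth): 384x512x3 uint8, red, green, blue; 384x512 float32, m along the optical axis (not along the pixel's ray), 0 where there is no reading.
- optics.camera_info(name): a dict with "fovy" (degrees; the focal length in pixels is half the picture's height over the tangent of half this angle, whatever the lens; pixels are square), "cx", "cy" (the principal point, pixels), "R" (3x3) and "t" (3): a world point X has camera coordinates R X + t. Camera axes: x right, y down, z forward; pixel columns grow to the right and rows downward; lengths in m; the calibration is good to about 2 mm. A picture is of the moment at which its call begins. camera_info takes no time and is no camera call.
- job.job_done(): hands the job in, once; it reports no verdict.
Trained networks look in the newest picture that a camera, given by its name, has taken for a name from the list of things; names that differ only in an ending like _2 or _b are one class to them, and where a whole thing is asked for, a point or a joint stands for the part that bears it (a point fixed in the world has none). Each returns a list of dicts, best first, with "confidence" (0 to 1); they miss things now and then, are a little off and sometimes report something else, mostly with a low value. They report only what shows in the picture. A call takes as long as a camera call.
- spotter.recognise(name, camera): "location" ([column, row] in pixels, amid what is visible of it).
- spotter.place_of(name, camera): "location" ([column, row] in pixels: a listed point, or the origin of a listed thing).
The state is a dict: "time": time; "qpos": joint angles; "joint_velocities": joint speeds; "joint_efforts": joint torques, N m; "ee_pos": TCP position; "ee_rot": TCP orientation; "wrist_force": force on the tool from outside, world axes, zero at the start; "ft_torque": the same for the moment, N m; "grip_width": opening from 0.0 (shut) to 1.0 (fully open).
Only numpy, scipy, OpenCV 4.12 (cv2) and the standard library are available. Lean on these libraries where they do the work, as an engineer would, in place of code of your own. Each camera call takes 0.05 s, during which the arm holds its last target.

### The job

Fit the tube carousel to the rotator drive. First lay the long key into the slot across the top of the drive shaft, centred and fully down; then turn the carousel so that its keyway matches the key, and lower it over the shaft until it sits flat on the drive's collar. Leave the short spare key where it lies, and let go of everything.

Things in the scene. Friction and masses are not known exactly. Their poses are not given: they have to be found in the camera images.
- drive_unit: White round unit fixed to the bench, 124 mm wide, 38 high; dark seat collar 76 mm wide, top at 45; upright steel shaft 44 mm diameter, chamfered top at 75. A slot, open at top and both ends, crosses the shaft's top: floor at 59, 18 mm wide there, flaring to 28 at the top. Heights in mm over the bench. Origin: on the bench, on the shaft axis; z up, x along the slot.
- long_key: Loose steel bar, the longer of two: 84 mm long (x), 14 wide (y), 26 high (z). Origin: centre of its underside; either end may lead; 0.2 kg. Pinch its upper 10 to 12 mm across the 14 mm width at mid-length, so that the fingers stay above the shaft while its lower 16 mm enters the slot. If let go a few mm up, the flare guides it down.
- carousel: Grey tube carousel 144 mm wide: cups round a barrel 34 high, bore 54 (flared to 64 below). Keyway 28 wide (38 below) right across it along x. Steel handle arch along y: grip its bar 78 long, 14 wide (x), 14 high, top 74 over the underside, at the middle; fingertips may reach 22 below the bar's top. Origin: centre of underside; z up; fits either way round. Fitted, underside at 45 mm. 0.35 kg.
- short_key: Spare steel bar of the same 14 x 26 mm section but only 46 mm long, too short for this carousel; to be left where it lies. Origin: centre of its underside, x along its length.

How it is judged (in metres and radians):
On the way:
1. the long key lies fully down in the shaft's slot, centred, let go, with the carousel not yet on the drive (horizontal distance between long_key and drive_unit below 0.018 m and z of long_key in the frame of drive_unit between 0.055 and 0.064 m and angle between the x axis of long_key and the x axis of drive_unit, either way round below 0.17 rad and contact force between long_key and the fingers below 0.1 N and horizontal distance between carousel and drive_unit above 0.1 m), for 0.2 s.
At the end, for the whole second after the job is handed in: Long key in the slot (centre within 20 mm of the shaft axis, underside within 5 mm of the slot floor, within 10 degrees of the slot); carousel on the collar (axis within 12 mm, height within 5 mm, keyway within 17 degrees of the key, upright within 5 degrees); both at rest (horizontal distance between long_key and drive_unit below 0.02 m and z of long_key in the frame of drive_unit between 0.055 and 0.064 m and angle between the x axis of long_key and the x axis of drive_unit, either way round below 0.17 rad and horizontal distance between carousel and drive_unit below 0.012 m and z of carousel in the frame of drive_unit between 0.041 and 0.05 m and angle between the x axis of carousel and the x axis of long_key, either way round below 0.3 rad and angle between carousel's own z axis and vertical below 0.09 rad and linear speed of each of carousel, long_key below 0.02 m/s); the robot touches nothing.
It fails at once if the short spare key is moved more than 30 mm (distance of short_key from where it was at the start of the episode above 0.03 m).
It also fails if it takes over 58 s, if anything falls off the work surface, if the arm or the gripper's body presses on something with over 40 N, if the wrist force passes 120 N, or if a joint passes its speed limit or range.

## Working session

There is one attempt and no reset: what is moved stays moved. The work goes in short steps, Python scripts to look and compute and a tool call to move; the robot and the scene stay as the last step left them, time stands still between calls to the robot, and variables do not carry over. Pictures are saved under pics/ and viewed, and the job is handed in when it is done.

Besides the shell and the picture viewer there is one more tool, called after "Call:" as a command line: name --argument value ..., lists and objects as JSON in quotes. play_rows: Moves the arm, as the interface text tells. Its arguments: {"type":"object","properties":{"moves":{"type":"array"},"squeeze":{"type":"number"}},"required":["moves"]}

```bash
ls; mkdir -p pics
cat > h.py <<'E'
import numpy as np, cv2
from bench import manip, optics, job, spotter
def K(n):
    c=optics.camera_info(n); f=192/np.tan(np.radians(c['fovy'])/2); return c,f
def unproj(n,u,v,d):
    c,f=K(n); p=np.array([(u-c['cx'])/f*d,(v-c['cy'])/f*d,d]); return np.array(c['R']).T@(p-np.array(c['t']))
def ray(n,u,v,z):
    c,f=K(n); R=np.array(c['R']); o=-R.T@np.array(c['t']); w=R.T@np.array([(u-c['cx'])/f,(v-c['cy'])/f,1]); return o+w*(z-o[2])/w[2]
def cloud(n,dep):
    c,f=K(n); v,u=np.mgrid[0:384,0:512]; P=np.stack([(u-c['cx'])/f*dep,(v-c['cy'])/f*dep,dep],-1); return (P-np.array(c['t']))@np.array(c['R'])
E
python3 - <<'E'
from h import *
s=manip.get_state(); print({k:np.round(v,3).tolist() for k,v in s.items()}, manip.pinch_z)
ims={}
for n in ['scene','top']:
    im,d=optics.get_image(n); np.savez(n+'0.npz',im=im,d=d); cv2.imwrite(f'pics/{n}0.png',im[:,:,::-1]); print(optics.camera_info(n))
    for t in ['drive_unit','long_key','carousel','short_key']:
        for fn in (spotter.place_of,):
            for r in fn(t,n)[:2]: 
                print(n,t,r)
print(manip.get_state()['time'])
E
```

```text
pics
{'time': 0.0, 'qpos': [-80.431, 33.034, 1.423, 82.387, -0.861, 64.686, -3.236], 'joint_velocities': [0.067, -0.009, -0.133, -0.048, 0.065, 0.119, -0.015], 'joint_efforts': [0.001, -76.576, 2.25, -28.597, 0.015, 0.013, -0.0], 'ee_pos': [0.167, 0.653, 0.23], 'ee_rot': [[-0.0, 0.248, 0.969], [-0.002, 0.969, -0.248], [-1.0, -0.002, 0.0]], 'wrist_force': [0.278, 0.555, 0.487], 'ft_torque': [0.008, -0.031, 0.022], 'grip_width': 0.996} 0.0187
{'fovy': 52.770742205455775, 'cx': 256.65562262468734, 'cy': 187.84430319953702, 'R': array([[ 0.66016522, -0.75109774, -0.005836  ],
       [-0.37884537, -0.32625087, -0.86604651],
       [ 0.64858158,  0.57394473, -0.49992938]]), 't': array([-0.27467173,  0.19627855,  0.71836023])}
scene drive_unit {'location': [263.4, 195.2], 'confidence': 0.84}
scene long_key {'location': [188.1, 162.4], 'confidence': 0.51}
scene carousel {'location': [368.1, 240.3], 'confidence': 0.74}
scene short_key {'location': [211.9, 173.8], 'confidence': 0.67}
{'fovy': 56.407177034085315, 'cx': 252.9669769118229, 'cy': 192.550609100401, 'R': array([[ 0.01259825, -0.9994909 ,  0.02931271],
       [-0.98828521, -0.0169054 , -0.15167909],
       [ 0.15209741, -0.02705842, -0.98799505]]), 't': array([-0.00467076,  0.44792687,  0.86511775])}
top drive_unit {'location': [246.8, 190.0], 'confidence': 0.56}
top long_key {'location': [127.6, 185.8], 'confidence': 0.71}
top carousel {'location': [363.2, 187.8], 'confidence': 0.83}
top short_key {'location': [174.1, 193.7], 'confidence': 0.59}
0.5
```

View pics/top0.png

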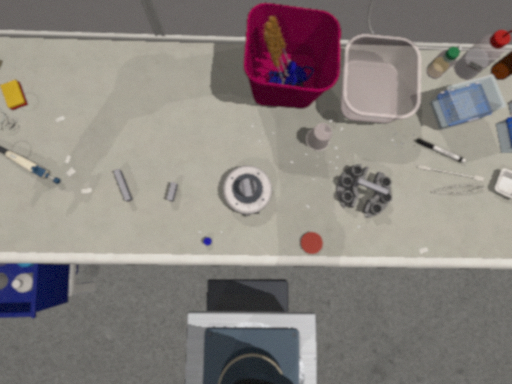

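View pics/scene0.png

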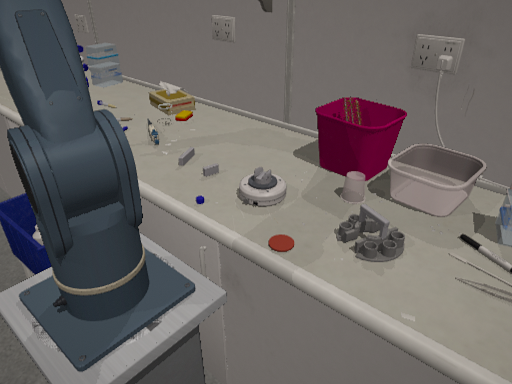

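Run:
```python
from h import *
a=np.load('top0.npz'); im,d=a['im'],a['d']; C=cloud('top',d)
for t,(u,v) in dict(drive=(246.8,190),long=(127.6,185.8),car=(363.2,187.8),short=(174.1,193.7)).items():
    print(t, np.round(ray('top',u,v,0),3), np.round(C[int(v),int(u)],4))
print('bench z',[np.round(C[r,c],4) for r,c in [(150,200),(220,150),(220,400),(120,100),(185,300)]])
b=np.load('scene0.npz'); Cs=cloud('scene',b['d'])
for t,(u,v) in dict(drive=(263.4,195.2),long=(188,162),car=(368,240),short=(211.9,173.8)).items():
    print(t, np.round(ray('scene',u,v,0),3))
print('bench z s',[np.round(Cs[r,c],4) for r,c in [(200,320),(170,260),(330,420)]])
# object masks by height in top
for nm,(r0,r1,c0,c1),zl in [('long',(160,210,100,145),.012),('short',(170,210,155,195),.012),('drive',(160,222,215,280),.02),('car',(155,225,325,405),.015)]:
    P=C[r0:r1,c0:c1].reshape(-1,3); P=P[P[:,2]>zl]; print(nm,len(P),P.min(0).round(3),P.max(0).round(3), np.median(P,0).round(4))
    if nm in('long','short'):
        P=P[P[:,2]>.02]
        r=cv2.minAreaRect((P[:,:2]*1000).astype(np.float32)); print(r, np.percentile(P[:,2],[5,50,95]))
for nm,(r0,r1,c0,c1) in [('a',(150,230,100,200)),('b',(155,225,205,285)),('c',(155,225,325,405))]:
    k=600//(r1-r0) if False else 6
    cv2.imwrite(f'pics/z{nm}.png',cv2.resize(im[r0:r1,c0:c1,::-1],None,fx=k,fy=k,interpolation=cv2.INTER_CUBIC))
```

```text
drive [0.46  0.017 0.   ] [0.4498 0.0198 0.0614]
long [0.465 0.326 0.   ] [0.4672 0.3273 0.0012]
car [ 0.471 -0.29   0.   ] [ 0.4734 -0.29   -0.0022]
short [0.447 0.205 0.   ] [0.4466 0.2032 0.0132]
bench z [array([ 0.5647,  0.1426, -0.    ]), array([ 0.378 ,  0.2645, -0.0041]), array([ 0.3875, -0.3847, -0.0021]), array([0.641 , 0.4097, 0.001 ]), array([ 4.754e-01, -1.223e-01,  1.000e-04])]
drive [0.457 0.012 0.   ]
long [0.456 0.317 0.   ]
car [ 0.462 -0.287  0.   ]
short [0.451 0.204 0.   ]
bench z s [array([ 0.5324, -0.1151,  0.0009]), array([0.46  , 0.0266, 0.0685]), array([ 2.960e-01, -4.665e-01,  4.000e-04])]
long 238 [0.311 0.026 0.012] [0.504 0.357 0.923] [0.4629 0.3322 0.0259]
((385.86065673828125, 203.36444091796875), (380.2990417480469, 55.54216766357422), 58.81415939331055) [0.02269398 0.02619576 0.03040943]
short 134 [0.311 0.026 0.013] [0.473 0.22  0.923] [0.4472 0.207  0.0258]
((378.078369140625, 130.46954345703125), (243.93077087402344, 42.5051383972168), 47.39409255981445) [0.02293213 0.02603042 0.92281011]
drive 1881 [ 0.311 -0.043  0.02 ] [0.519 0.078 0.923] [0.4528 0.0187 0.0392]
car 1036 [ 0.311 -0.352  0.015] [0.526 0.026 0.923] [ 0.46   -0.2848  0.0291]
```

```bash
cd pics; python3 -c "
import cv2,numpy as np
a=cv2.imread('zb.png');c=cv2.imread('zc.png');w=np.hstack([a[:420],c[:420]]);w=cv2.resize(w,(790,int(w.shape[0]*790/w.shape[1])));cv2.imwrite('zbc.png',w)"
```

```text
(no output)
```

View pics/zbc.png

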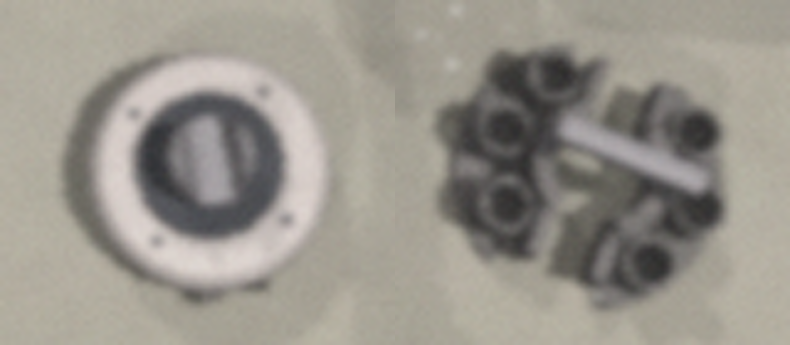

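View pics/za.png

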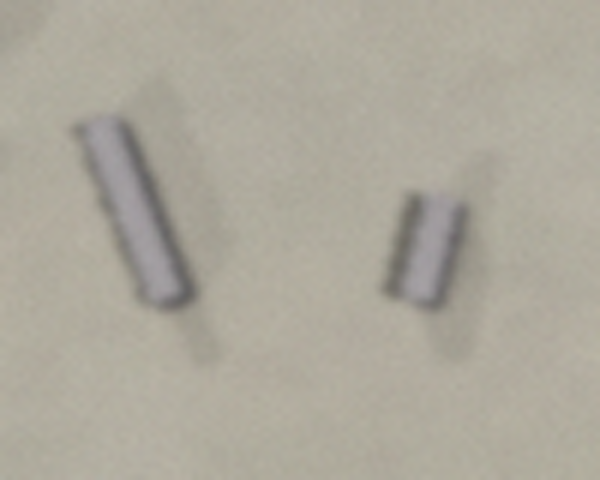

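```bash
cat >> h.py <<'E'
def fit(P):
    P=np.asarray(P)[:,:2]*1000; r=cv2.minAreaRect(P.astype(np.float32)); m=P.mean(0)
    w,V=np.linalg.eigh(np.cov((P-m).T)); v=V[:,1]; a=np.degrees(np.arctan2(v[1],v[0])); 
    Q=(P-m)@V; mid=m+V@((np.percentile(Q,2,axis=0)+np.percentile(Q,98,axis=0))/2)
    return dict(n=len(P),mean=m.round(1),mid=mid.round(1),ang=round((a+90)%180-90,1),ext=np.ptp(Q,axis=0).round(1))
E
python3 - <<'E'
from h import *
for n in ['top','scene']:
    a=np.load(n+'0.npz'); im,d=a['im'],a['d']; C=cloud(n,d); C[d<=0]=np.nan
    def sel(cx,cy,r,z0,z1):
        with np.errstate(all='ignore'): m=(np.hypot(C[...,0]-cx,C[...,1]-cy)<r)&(C[...,2]>z0)&(C[...,2]<z1)
        return C[m],m
    print(n)
    for nm,x,y,r,z0,z1 in [('long',.46,.33,.06,.021,.033),('short',.447,.205,.05,.021,.033),('drivetop',.455,.017,.04,.069,.08),('collar',.455,.017,.05,.04,.05),('white',.455,.017,.075,.032,.048),('slotfloor',.455,.017,.03,.054,.063),('handle',.465,-.287,.06,.064,.082),('barrel',.465,-.287,.09,.02,.06)]:
        P,m=sel(x,y,r,z0,z1)
        if len(P)>5:print(nm,fit(P),np.median(P[:,2]).round(4))
        if nm=='white' : 
            c=np.ascontiguousarray(m.astype(np.uint8)); 
            e=cv2.minEnclosingCircle((P[:,:2]*1000).astype(np.float32)); print(e)
        if nm=='barrel': print(cv2.minEnclosingCircle((P[:,:2]*1000).astype(np.float32)))
E
```

```text
top
long {'n': 197, 'mean': array([464.4, 333.5]), 'mid': array([464.7, 334.2]), 'ang': np.float64(24.2), 'ext': array([14.7, 83.6])} 0.0261
short {'n': 106, 'mean': array([450. , 208.8]), 'mid': array([449.9, 209.3]), 'ang': np.float64(-11.2), 'ext': array([14.7, 46.2])} 0.0259
drivetop {'n': 101, 'mean': array([457.7,  17.5]), 'mid': array([457.8,  17.7]), 'ang': np.float64(-78.1), 'ext': array([35.3, 43. ])} 0.0729
collar {'n': 504, 'mean': array([454. ,  17.9]), 'mid': array([454.2,  17.5]), 'ang': np.float64(62.8), 'ext': array([98.5, 98.6])} 0.0448
white {'n': 1530, 'mean': array([455.3,  18.1]), 'mid': array([457. ,  17.6]), 'ang': np.float64(54.1), 'ext': array([121.3, 121.6])} 0.0386
((457.80389404296875, 17.56542205810547), 61.54816436767578)
slotfloor {'n': 128, 'mean': array([457.6,  18. ]), 'mid': array([457.6,  18. ]), 'ang': np.float64(10.3), 'ext': array([29.7, 42.5])} 0.0589
handle {'n': 204, 'mean': array([ 463.4, -285.8]), 'mid': array([ 463.9, -286.4]), 'ang': np.float64(68.4), 'ext': array([14.9, 76.8])} 0.0729
barrel {'n': 688, 'mean': array([ 462.1, -285.8]), '
[... 707 characters left out ...]
} 0.0455
white {'n': 730, 'mean': array([439.7,   1.9]), 'mid': array([448. ,   8.7]), 'ang': np.float64(-48.6), 'ext': array([111.1, 120. ])} 0.039
((453.2201232910156, 13.685641288757324), 60.50498580932617)
slotfloor {'n': 87, 'mean': array([448.9,  12.7]), 'mid': array([454.9,  15.9]), 'ang': np.float64(44.2), 'ext': array([40.8, 44.9])} 0.0594
handle {'n': 246, 'mean': array([ 458. , -291.9]), 'mid': array([ 460.7, -290.1]), 'ang': np.float64(69.2), 'ext': array([17.5, 78.6])} 0.0727
barrel {'n': 1160, 'mean': array([ 451.7, -294.2]), 'mid': array([ 452.6, -289.2]), 'ang': np.float64(82.8), 'ext': array([112.1, 133.7])} 0.0282
((461.4402770996094, -289.4699401855469), 68.91522979736328)
```

```bash
cat >> h.py <<'E'
from scipy.spatial.transform import Rotation as Ro
def go(x,y,z,yaw):
    s=manip.get_state(); R=np.array(s['ee_rot']).reshape(3,3); p=np.array(s['ee_pos'])
    c,q=np.cos(np.radians(yaw)),np.sin(np.radians(yaw)); Y=np.array([c,q,0]); X=np.array([0,0,-1.]); T=np.stack([X,Y,np.cross(X,Y)],1)
    sl=R.T@(np.array([x,y,z])-p)*1000; rv=Ro.from_matrix(R.T@T).as_rotvec()
    print('t',round(s['time'],2),'pos',p.round(4),'yaw',np.degrees(np.arctan2(R[1,1],R[0,1])).round(1),'F',np.round(s['wrist_force'],1),'w',round(s['grip_width'],3))
    print('slide',sl.round(1).tolist(),'rot',rv.round(3).tolist())
E
python3 -c "
from h import *
go(.4635,.3325,.10,114)"
```

```text
t 0.5 pos [0.1675 0.6539 0.2312] yaw 75.6 F [ 0.4  0.8 -0.4] w 1.0
slide [131.3, -237.9, 366.5] rot [-0.67, -0.0, 0.0]
```

Call:
play_rows --moves '[{"slide": [131,-238,366],"rot": [-0.67,0,0],"fingers": 0.5},{"slide": [131,-238,366],"rot": [-0.67,0,0],"fingers": 0.5},{"slide": [131,-238,366],"rot": [-0.67,0,0],"fingers": 0.5},{"slide": [131,-238,366],"rot": [-0.67,0,0],"fingers": 0.5},{"slide": [131,-238,366],"rot": [-0.67,0,0],"fingers": 0.5},{"slide": [131,-238,366],"rot": [-0.67,0,0],"fingers": 0.5},{"slide": [131,-238,366],"rot": [-0.67,0,0],"fingers": 0.5},{"slide": [131,-238,366],"rot": [-0.67,0,0],"fingers": 0.5},{"slide": [131,-238,366],"rot": [-0.67,0,0],"fingers": 0.5},{"slide": [131,-238,366],"rot": [-0.67,0,0],"fingers": 0.5},{"slide": [131,-238,366],"rot": [-0.67,0,0],"fingers": 0.5},{"slide": [131,-238,366],"rot": [-0.67,0,0],"fingers": 0.5}]' --squeeze 40

```text
time: 1.7
ee_pos: [0.4623, 0.3338, 0.1006]
ee_rot: [[-0.0, -0.408, 0.913], [0.001, 0.913, 0.408], [-1.0, 0.001, 0.0]]
wrist_force: [-0.6, 0.6, -0.3]
grip_width: 0.746
```

```bash
python3 -c "
from h import *
go(.4635,.3325,.0155,114)
im,d=optics.get_image('scene'); cv2.imwrite('pics/s1.png',cv2.resize(im[100:250,100:300,::-1],None,fx=4,fy=4))"
```

```text
t 1.7 pos [0.4623 0.3338 0.1006] yaw 114.1 F [-0.6  0.6 -0.3] w 0.746
slide [85.1, -1.8, 0.5] rot [0.001, 0.0, -0.001]
```

View pics/s1.png

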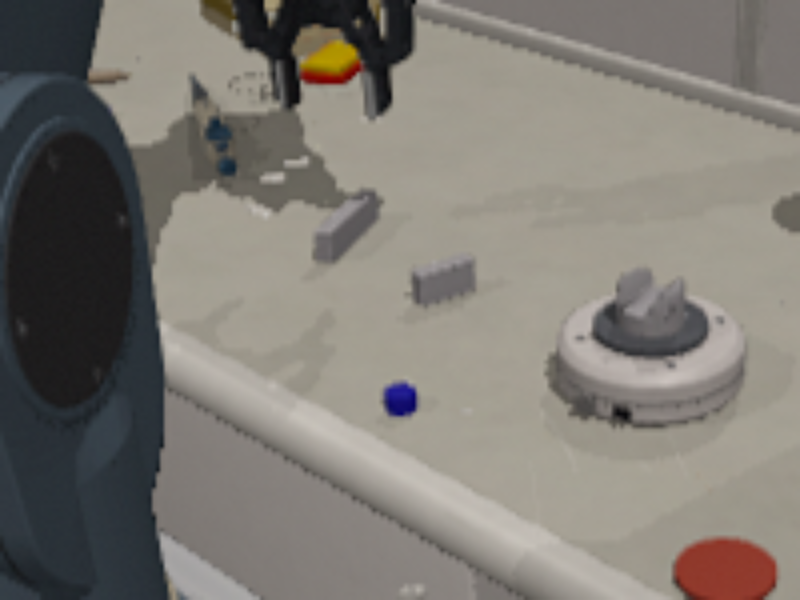

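The gripper is open above the long key (zoomed key about (345,225)), and the short key lies clear at (443,278). The next move goes down and pinches.

Call:
play_rows --moves '[{"slide": [45,-2,0.5],"rot": [0,0,0],"fingers": 0.3},{"slide": [75,-2,0.5],"rot": [0,0,0],"fingers": 0.3},{"slide": [85,-2,0.5],"rot": [0,0,0],"fingers": 0.3},{"slide": [85,-2,0.5],"rot": [0,0,0],"fingers": 0.3},{"slide": [85,-2,0.5],"rot": [0,0,0],"fingers": -1},{"slide": [85,-2,0.5],"rot": [0,0,0],"fingers": -1},{"slide": [85,-2,0.5],"rot": [0,0,0],"fingers": -1},{"slide": [85,-2,0.5],"rot": [0,0,0],"fingers": -1},{"slide": [85,-2,0.5],"rot": [0,0,0],"fingers": -1},{"slide": [85,-2,0.5],"rot": [0,0,0],"fingers": -1},{"slide": [85,-2,0.5],"rot": [0,0,0],"fingers": -1},{"slide": [85,-2,0.5],"rot": [0,0,0],"fingers": -1}]'

```text
time: 2.95
ee_pos: [0.4639, 0.3334, 0.0173]
ee_rot: [[0.002, -0.409, 0.913], [0.003, 0.913, 0.409], [-1.0, 0.002, 0.003]]
wrist_force: [-1.6, -1.1, 6.4]
grip_width: 0.151
```

```bash
python3 -c "
from h import *
go(.4635,.3325,.16,114)"
```

```text
t 2.95 pos [0.4639 0.3334 0.0173] yaw 114.1 F [-1.6 -1.1  6.4] w 0.151
slide [-142.7, -0.4, -0.4] rot [0.002, 0.003, -0.002]
```

Call:
play_rows --moves '[{"slide": [-30,0,0],"rot": [0,0,0],"fingers": -1},{"slide": [-70,0,0],"rot": [0,0,0],"fingers": -1},{"slide": [-110,0,0],"rot": [0,0,0],"fingers": -1},{"slide": [-130,0,0],"rot": [0,0,0],"fingers": -1},{"slide": [-130,0,0],"rot": [0,0,0],"fingers": -1}]' --squeeze 60

```text
time: 3.45
ee_pos: [0.4652, 0.334, 0.1511]
ee_rot: [[0.007, -0.409, 0.913], [0.007, 0.913, 0.409], [-1.0, 0.003, 0.009]]
wrist_force: [0.5, 0.3, -2.2]
grip_width: 0.142
```

```bash
python3 -c "
from h import *
go(.4563,.0163,.15,100.2)"
```

```text
t 3.45 pos [0.4652 0.334  0.1511] yaw 114.1 F [ 0.5  0.3 -2.2] w 0.142
slide [-1.1, -286.4, -138.0] rot [0.243, 0.009, -0.004]
```

Call:
play_rows --moves '[{"slide": [0,-45,-22],"rot": [0.12,0.009,-0.004],"fingers": -1},{"slide": [0,-90,-43],"rot": [0.243,0.009,-0.004],"fingers": -1},{"slide": [0,-135,-65],"rot": [0.243,0.009,-0.004],"fingers": -1},{"slide": [0,-180,-87],"rot": [0.243,0.009,-0.004],"fingers": -1},{"slide": [0,-225,-108],"rot": [0.243,0.009,-0.004],"fingers": -1},{"slide": [0,-260,-125],"rot": [0.243,0.009,-0.004],"fingers": -1},{"slide": [0,-280,-135],"rot": [0.243,0.009,-0.004],"fingers": -1},{"slide": [0,-286,-138],"rot": [0.243,0.009,-0.004],"fingers": -1},{"slide": [0,-286,-138],"rot": [0.243,0.009,-0.004],"fingers": -1},{"slide": [0,-286,-138],"rot": [0.243,0.009,-0.004],"fingers": -1},{"slide": [0,-286,-138],"rot": [0.243,0.009,-0.004],"fingers": -1}]'

```text
time: 4.55
ee_pos: [0.4562, 0.0182, 0.1487]
ee_rot: [[-0.001, -0.179, 0.984], [0.001, 0.984, 0.179], [-1.0, 0.001, -0.0]]
wrist_force: [-0.3, -0.1, -1.8]
grip_width: 0.135
```

```bash
python3 -c "
from h import *
go(.4563,.0163,.11,100.2)
for n,(r0,r1,c0,c1) in dict(scene=(70,220,160,360),top=(140,290,150,350)).items():
    im,d=optics.get_image(n); np.savez(n+'1.npz',im=im,d=d); cv2.imwrite(f'pics/{n}2.png',cv2.resize(im[r0:r1,c0:c1,::-1],None,fx=4,fy=4,interpolation=cv2.INTER_CUBIC))
"
```

```text
t 4.55 pos [0.4562 0.0182 0.1487] yaw 100.3 F [-0.3 -0.1 -1.8] w 0.135
slide [38.7, -1.9, -0.2] rot [0.002, -0.0, -0.001]
```

View pics/scene2.png

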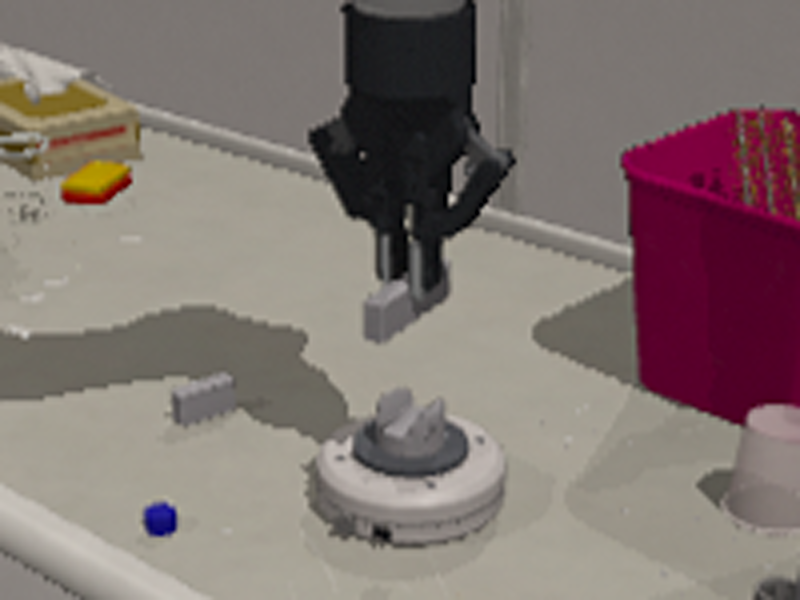

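View pics/top2.png

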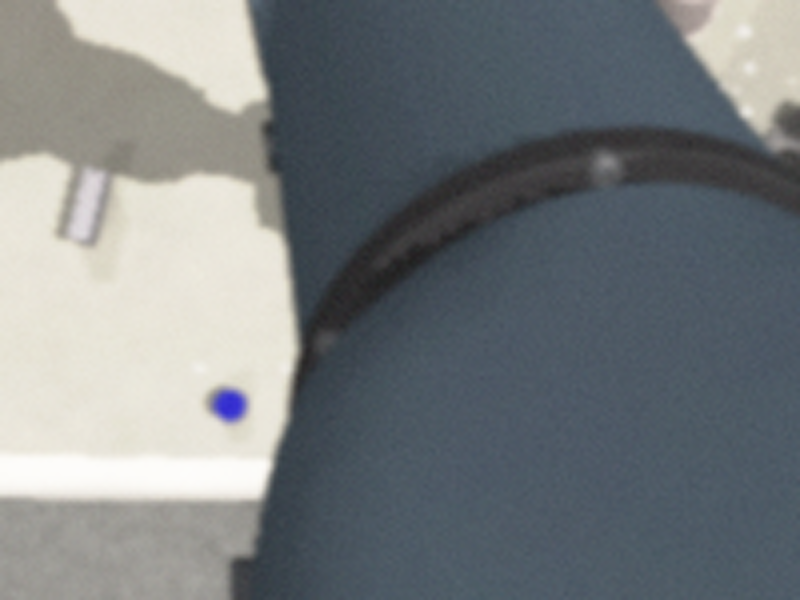

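```bash
python3 -c "
from h import *
a=np.load('scene1.npz'); C=cloud('scene',a['d'])
im=a['im'].astype(int)
m=(np.hypot(C[...,0]-.456,C[...,1]-.018)<.06)&(C[...,2]>.115)&(C[...,2]<.162)&(im.mean(-1)>70)
P=C[m]; print(len(P),np.percentile(P[:,2],[1,5,50,95,99]).round(4)); print(fit(P))
# along/across coords with yaw10.3
u=np.array([np.cos(np.radians(10.2)),np.sin(np.radians(10.2))]);w=np.array([-u[1],u[0]])
Q=np.c_[(P[:,:2]-[.4562,.0182])@u,(P[:,:2]-[.4562,.0182])@w,P[:,2]]*1000
for b in range(-50,50,10):
    s=(Q[:,0]>=b)&(Q[:,0]<b+10)
    if s.sum(): print(b,s.sum(),Q[s].min(0).round(1),Q[s].max(0).round(1))
print(Q[:,0].min(),Q[:,0].max())
v,uu=np.where(m); print(uu.min(),uu.max(),v.min(),v.max())
"
```

```text
192 [0.1322 0.1337 0.1501 0.1587 0.1599]
{'n': 192, 'mean': array([435.5,  10.5]), 'mid': array([455.1,  16.3]), 'ang': np.float64(7.2), 'ext': array([30.4, 91.7])}
-50 52 [-45.2  -8.9 132.9] [-40.    5.3 158.9]
-40 29 [-39.8  -8.  133.4] [-30.2   5.6 159.8]
-30 33 [-29.2  -8.7 132.9] [-20.1   7.3 159.1]
-20 32 [-19.9  -8.8 132. ] [-10.3  12.2 159.9]
-10 28 [-10.  -13.6 133.1] [ -2.   16.9 160.8]
0 4 [  0.6  -6.5 133.1] [  6.2   1.8 160.1]
10 1 [ 10.2  -6.8 142.4] [ 10.2  -6.8 142.4]
20 2 [ 21.   -6.4 132.3] [ 22.2  -5.8 141. ]
30 6 [ 35.2  -7.9 130.8] [ 40.   -4.5 156.9]
40 5 [ 40.5  -5.9 141.2] [ 46.8  -3.4 157.7]
-45.164871563910644 46.82825367339372
251 272 134 155
```

Call:
play_rows --moves '[{"slide": [25,-2,-0.5],"rot": [0,0,0],"fingers": -1},{"slide": [45,-2,-0.5],"rot": [0,0,0],"fingers": -1},{"slide": [55,-2,-0.5],"rot": [0,0,0],"fingers": -1},{"slide": [60,-2,-0.5],"rot": [0,0,0],"fingers": -1},{"slide": [65,-2,-0.5],"rot": [0,0,0],"fingers": -1},{"slide": [68,-2,-0.5],"rot": [0,0,0],"fingers": -1},{"slide": [68,-2,-0.5],"rot": [0,0,0],"fingers": -1}]'

```text
time: 5.35
ee_pos: [0.4561, 0.0159, 0.0808]
ee_rot: [[-0.0, -0.179, 0.984], [0.001, 0.984, 0.179], [-1.0, 0.001, -0.0]]
wrist_force: [-0.0, 0.2, -2.2]
grip_width: 0.141
```

```bash
python3 -c "
from h import *
go(.4563,.0163,.079,100.2)
for n,(r0,r1,c0,c1) in dict(scene=(70,220,160,360)).items():
    im,d=optics.get_image(n); np.savez(n+'2.npz',im=im,d=d); cv2.imwrite(f'pics/{n}3.png',cv2.resize(im[r0:r1,c0:c1,::-1],None,fx=4,fy=4,interpolation=cv2.INTER_CUBIC))
"
```

```text
t 5.35 pos [0.4561 0.0159 0.0808] yaw 100.3 F [-0.   0.2 -2.2] w 0.141
slide [1.8, 0.3, 0.3] rot [0.002, -0.0, -0.001]
```

View pics/scene3.png

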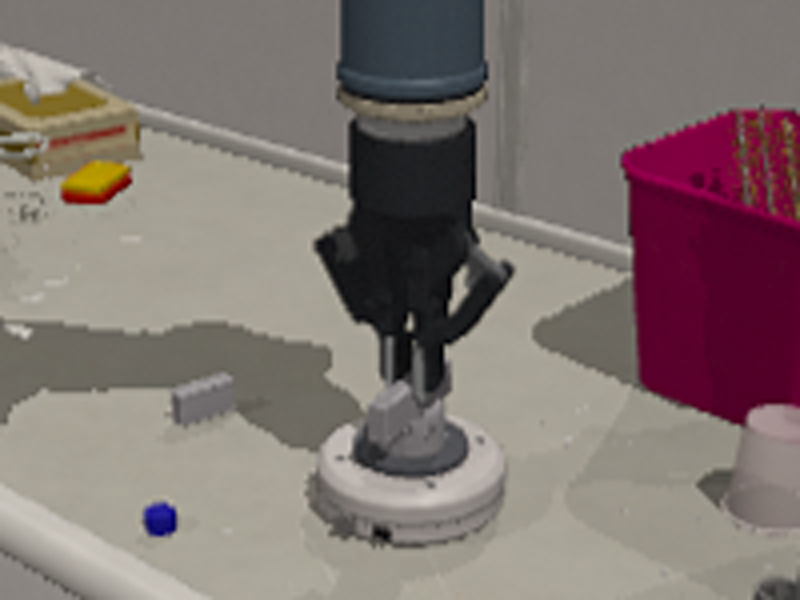

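The key sits in the slot at zoomed (400,415), with no contact force. I'll lower it another 3 mm and open.

Call:
play_rows --moves '[{"slide": [2,0,0],"rot": [0,0,0],"fingers": -1},{"slide": [3,0,0],"rot": [0,0,0],"fingers": -1},{"slide": [3,0,0],"rot": [0,0,0],"fingers": -0.5},{"slide": [3,0,0],"rot": [0,0,0],"fingers": -0.2},{"slide": [3,0,0],"rot": [0,0,0],"fingers": -0.2},{"slide": [2,0,0],"rot": [0,0,0],"fingers": -0.2},{"slide": [-20,0,0],"rot": [0,0,0],"fingers": -0.1},{"slide": [-60,0,0],"rot": [0,0,0],"fingers": 0.2},{"slide": [-100,0,0],"rot": [0,0,0],"fingers": 0.5},{"slide": [-120,0,0],"rot": [0,0,0],"fingers": 0.5},{"slide": [-120,0,0],"rot": [0,0,0],"fingers": 0.5}]'

```text
time: 6.5
ee_pos: [0.4578, 0.0159, 0.2039]
ee_rot: [[0.006, -0.179, 0.984], [0.001, 0.984, 0.179], [-1.0, 0.0, 0.006]]
wrist_force: [-0.7, 0.3, -0.9]
grip_width: 0.752
```

```bash
python3 -c "
from h import *
go(.4625,-.288,.19,-21.3)
for n,(r0,r1,c0,c1) in dict(scene=(120,220,200,320)).items():
    im,d=optics.get_image(n); np.savez(n+'3.npz',im=im,d=d); cv2.imwrite(f'pics/{n}4.png',cv2.resize(im[r0:r1,c0:c1,::-1],None,fx=6,fy=6,interpolation=cv2.INTER_CUBIC))
"
```

```text
t 6.5 pos [0.4578 0.0159 0.2039] yaw 100.3 F [-0.7  0.3 -0.9] w 0.752
slide [13.5, -299.9, -49.8] rot [2.122, 0.003, -0.006]
```

View pics/scene4.png

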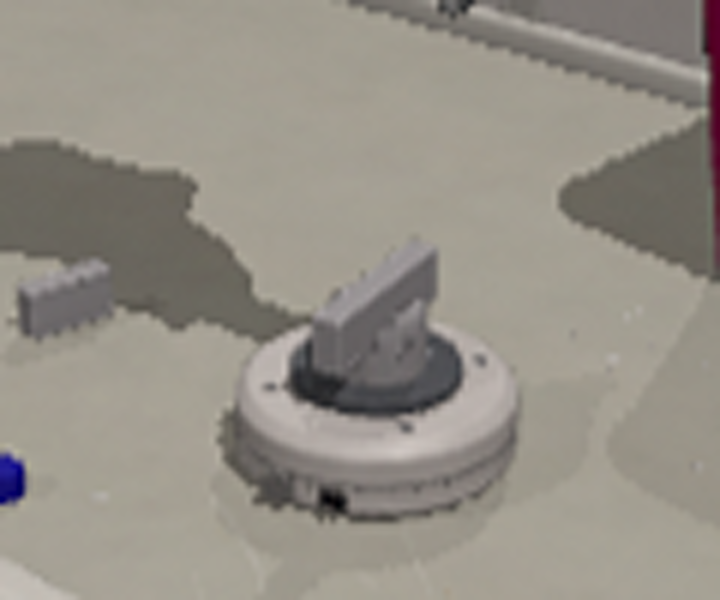

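The key stands in the slot and looks fully down (crop (375,310)). Next the arm moves to the carousel.

Call:
play_rows --moves '[{"slide": [0,-40,-6],"rot": [0.14,0,0],"fingers": 0.7},{"slide": [0,-80,-12],"rot": [0.28,0,0],"fingers": 0.7},{"slide": [0,-120,-19],"rot": [0.42,0,0],"fingers": 0.7},{"slide": [0,-160,-26],"rot": [0.56,0,0],"fingers": 0.7},{"slide": [0,-200,-33],"rot": [0.7,0,0],"fingers": 0.7},{"slide": [0,-240,-40],"rot": [0.85,0,0],"fingers": 0.7},{"slide": [0,-280,-46],"rot": [1.0,0,0],"fingers": 0.7},{"slide": [0,-300,-50],"rot": [1.15,0,0],"fingers": 0.7},{"slide": [0,-300,-50],"rot": [1.3,0,0],"fingers": 0.7},{"slide": [0,-300,-50],"rot": [1.45,0,0],"fingers": 0.7},{"slide": [0,-300,-50],"rot": [1.6,0,0],"fingers": 0.7},{"slide": [0,-300,-50],"rot": [1.75,0,0],"fingers": 0.7}]'

```text
time: 7.75
ee_pos: [0.4606, -0.288, 0.2003]
ee_rot: [[0.0, 1.0, -0.006], [0.002, -0.006, -1.0], [-1.0, 0.0, -0.002]]
wrist_force: [0.1, -0.1, 0.7]
grip_width: 0.849
```

```bash
python3 -c "
from h import *
go(.4625,-.288,.13,-21.3)
im,d=optics.get_image('top'); np.savez('top4.npz',im=im,d=d); cv2.imwrite('pics/top4.png',cv2.resize(im[130:250,190:350,::-1],None,fx=5,fy=5,interpolation=cv2.INTER_CUBIC))
C=cloud('top',d); C[d<=0]=np.nan
m=(np.hypot(C[...,0]-.457,C[...,1]-.017)<.06)&(C[...,2]>.079)&(C[...,2]<.095)
print(fit(C[m]),np.median(C[m][:,2]))
"
```

```text
t 7.75 pos [ 0.4606 -0.288   0.2003] yaw -0.3 F [ 0.1 -0.1  0.7] w 0.849
slide [70.3, 1.9, 0.1] rot [0.366, -0.002, -0.0]
{'n': 206, 'mean': array([456.4,  17.2]), 'mid': array([456.6,  17.1]), 'ang': np.float64(10.4), 'ext': array([14. , 83.5])} 0.08503296720026969
```

View pics/top4.png

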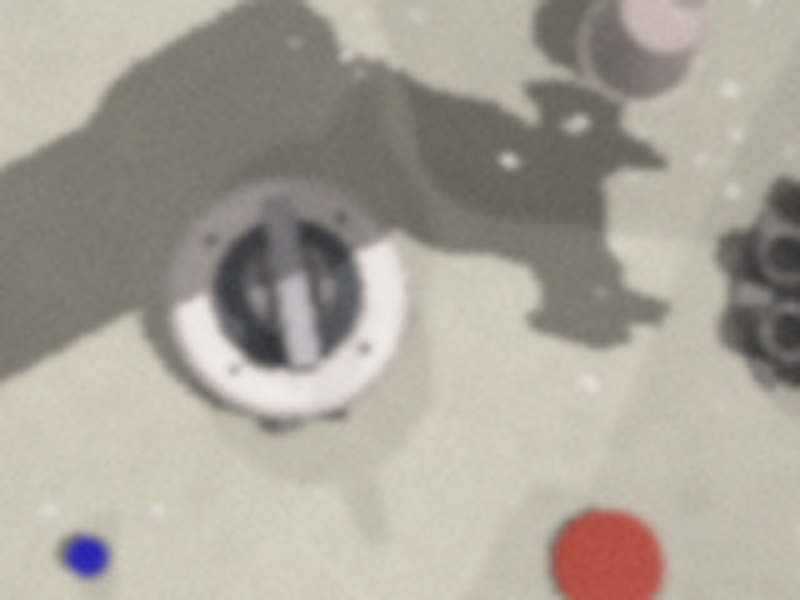

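The key top reads 85 mm, so it is seated: centred at crop (290,280), angle 10.4°. Next I align over the carousel.

Call:
play_rows --moves '[{"slide": [20,2,0],"rot": [0.14,0,0],"fingers": 0.1},{"slide": [40,2,0],"rot": [0.28,0,0],"fingers": 0.1},{"slide": [60,2,0],"rot": [0.366,0,0],"fingers": 0.1},{"slide": [80,2,0],"rot": [0.366,0,0],"fingers": 0.1},{"slide": [90,2,0],"rot": [0.366,0,0],"fingers": 0.1},{"slide": [90,2,0],"rot": [0.366,0,0],"fingers": 0.1},{"slide": [90,2,0],"rot": [0.366,0,0],"fingers": 0.1}]'

```text
time: 8.5
ee_pos: [0.4626, -0.2879, 0.1104]
ee_rot: [[0.0, 0.929, -0.371], [0.002, -0.371, -0.929], [-1.0, -0.001, -0.002]]
wrist_force: [1.3, -0.1, -0.1]
grip_width: 0.546
```

```bash
python3 -c "
from h import *
go(.4623,-.288,.054,-21.3)
im,d=optics.get_image('scene'); cv2.imwrite('pics/scene5.png',cv2.resize(im[140:290,290:450,::-1],None,fx=4,fy=4,interpolation=cv2.INTER_CUBIC))
"
```

```text
t 8.5 pos [ 0.4626 -0.2879  0.1104] yaw -21.8 F [ 1.3 -0.1 -0.1] w 0.546
slide [56.4, -0.3, 0.3] rot [-0.008, -0.002, 0.001]
```

View pics/scene5.png

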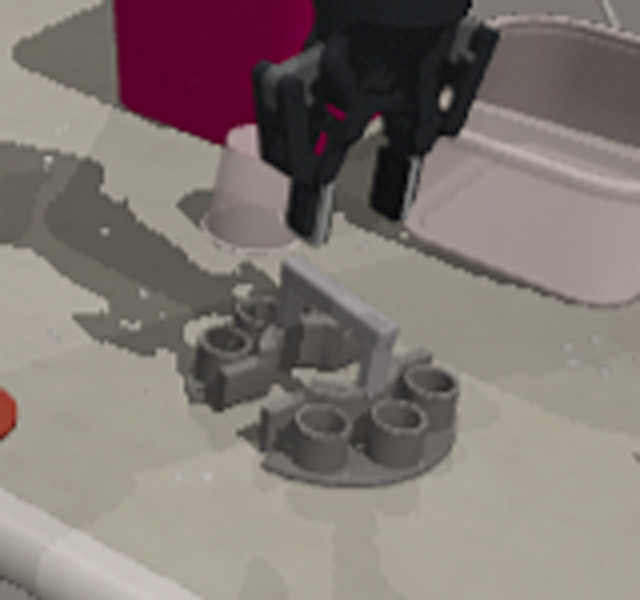

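The fingers straddle the handle bar (crop about (340,295)). The next move goes down and grips.

Call:
play_rows --moves '[{"slide": [25,0,0],"rot": [-0.008,0,0],"fingers": 0.1},{"slide": [45,0,0],"rot": [-0.008,0,0],"fingers": 0.1},{"slide": [56,0,0],"rot": [-0.008,0,0],"fingers": 0.1},{"slide": [56,0,0],"rot": [-0.008,0,0],"fingers": 0.1},{"slide": [56,0,0],"rot": [-0.008,0,0],"fingers": -1},{"slide": [56,0,0],"rot": [-0.008,0,0],"fingers": -1},{"slide": [56,0,0],"rot": [-0.008,0,0],"fingers": -1},{"slide": [56,0,0],"rot": [-0.008,0,0],"fingers": -1},{"slide": [56,0,0],"rot": [-0.008,0,0],"fingers": -1},{"slide": [56,0,0],"rot": [-0.008,0,0],"fingers": -1},{"slide": [56,0,0],"rot": [-0.008,0,0],"fingers": -1},{"slide": [56,0,0],"rot": [-0.008,0,0],"fingers": -1}]' --squeeze 60

```text
time: 9.75
ee_pos: [0.4635, -0.2884, 0.056]
ee_rot: [[0.003, 0.932, -0.364], [0.001, -0.364, -0.932], [-1.0, 0.002, -0.001]]
wrist_force: [-0.6, 0.6, 4.8]
grip_width: 0.149
```

```bash
python3 -c "
from h import *
go(.4623,-.288,.20,-21.3)"
```

```text
t 9.75 pos [ 0.4635 -0.2884  0.056 ] yaw -21.3 F [-0.6  0.6  4.8] w 0.149
slide [-144.0, -0.9, -0.2] rot [-0.0, -0.001, -0.002]
```

Call:
play_rows --moves '[{"slide": [-15,0,0],"rot": [0,0,0],"fingers": -1},{"slide": [-45,0,0],"rot": [0,0,0],"fingers": -1},{"slide": [-85,0,0],"rot": [0,0,0],"fingers": -1},{"slide": [-120,0,0],"rot": [0,0,0],"fingers": -1},{"slide": [-140,0,0],"rot": [0,0,0],"fingers": -1},{"slide": [-140,0,0],"rot": [0,0,0],"fingers": -1}]' --squeeze 80

```text
time: 10.35
ee_pos: [0.4643, -0.2894, 0.199]
ee_rot: [[0.008, 0.932, -0.363], [-0.002, -0.363, -0.932], [-1.0, 0.008, -0.001]]
wrist_force: [0.0, 0.0, -3.2]
grip_width: 0.142
```

```bash
python3 -c "
from h import *
go(.4562,.0162,.195,10.3)
im,d=optics.get_image('scene'); np.savez('scene6.npz',im=im,d=d); cv2.imwrite('pics/scene6.png',cv2.resize(im[70:290,250:470,::-1],None,fx=2.7,fy=2.7,interpolation=cv2.INTER_CUBIC))
"
```

```text
t 10.35 pos [ 0.4643 -0.2894  0.199 ] yaw -21.3 F [ 0.   0.  -3.2] w 0.142
slide [3.4, -118.6, -281.8] rot [-0.552, 0.001, -0.008]
```

View pics/scene6.png

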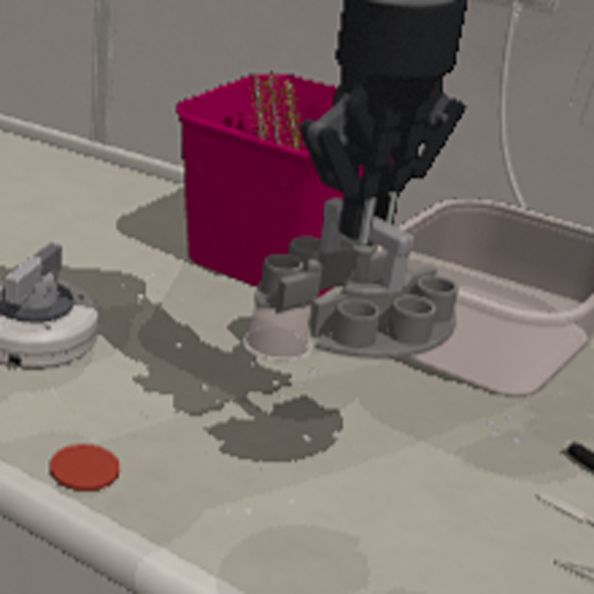

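The carousel hangs level in the grip, underside at about 0.143 m. Now it goes over the drive.

Call:
play_rows --moves '[{"slide": [0,-10,-24],"rot": [-0.07,0,-0.004],"fingers": -1},{"slide": [0,-25,-59],"rot": [-0.14,0,-0.008],"fingers": -1},{"slide": [0,-42,-100],"rot": [-0.22,0,-0.008],"fingers": -1},{"slide": [0,-59,-141],"rot": [-0.31,0,-0.008],"fingers": -1},{"slide": [0,-76,-182],"rot": [-0.4,0,-0.008],"fingers": -1},{"slide": [0,-93,-221],"rot": [-0.48,0,-0.008],"fingers": -1},{"slide": [0,-106,-252],"rot": [-0.53,0,-0.008],"fingers": -1},{"slide": [0,-114,-272],"rot": [-0.552,0,-0.008],"fingers": -1},{"slide": [0,-119,-282],"rot": [-0.552,0,-0.008],"fingers": -1},{"slide": [0,-119,-282],"rot": [-0.552,0,-0.008],"fingers": -1},{"slide": [0,-119,-282],"rot": [-0.552,0,-0.008],"fingers": -1}]'

```text
time: 11.5
ee_pos: [0.4548, 0.0162, 0.1965]
ee_rot: [[-0.004, 0.984, 0.178], [-0.0, 0.178, -0.984], [-1.0, -0.003, -0.0]]
wrist_force: [0.1, 0.2, -2.6]
grip_width: 0.141
```

```bash
python3 -c "
from h import *
go(.4562,.0162,.15,10.3)
im,d=optics.get_image('scene'); np.savez('scene7.npz',im=im,d=d); cv2.imwrite('pics/scene7.png',cv2.resize(im[70:230,180:360,::-1],None,fx=3.7,fy=3.7,interpolation=cv2.INTER_CUBIC))
C=cloud('scene',d); C[d<=0]=np.nan
m=(np.hypot(C[...,0]-.456,C[...,1]-.017)<.055)&(C[...,2]>.202)&(C[...,2]<.222)&(im.astype(int).mean(-1)>90)
print(fit(C[m]),np.percentile(C[m][:,2],[50,95]))
m=(np.hypot(C[...,0]-.456,C[...,1]-.017)<.09)&(C[...,2]>.135)&(C[...,2]<.18)
print(cv2.minEnclosingCircle((C[m][:,:2]*1000).astype(np.float32)),C[m][:,2].min())
"
```

```text
t 11.5 pos [0.4548 0.0162 0.1965] yaw 10.2 F [ 0.1  0.2 -2.6] w 0.141
slide [46.5, 1.5, 0.3] rot [-0.001, -0.0, 0.003]
{'n': 105, 'mean': array([453.5,  -0.5]), 'mid': array([454.6,  12.9]), 'ang': np.float64(-80.7), 'ext': array([27.1, 76.4])} [0.21302907 0.21581549]
((453.234375, 13.90174674987793), 71.46366882324219) 0.14061949531192447
```

View pics/scene7.png

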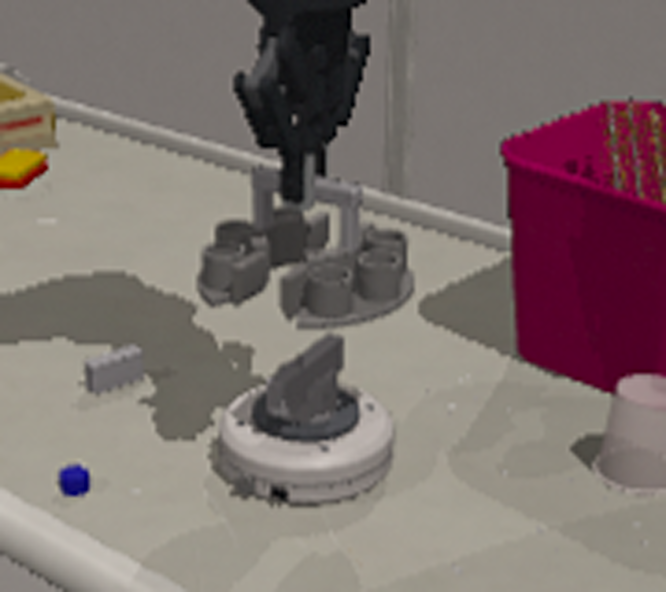

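Call:
play_rows --moves '[{"slide": [15,1.5,0.3],"rot": [0,0,0.003],"fingers": -1},{"slide": [35,1.5,0.3],"rot": [0,0,0.003],"fingers": -1},{"slide": [48,1.5,0.3],"rot": [0,0,0.003],"fingers": -1},{"slide": [56,1.5,0.3],"rot": [0,0,0.003],"fingers": -1},{"slide": [63,1.5,0.3],"rot": [0,0,0.003],"fingers": -1},{"slide": [70,1.5,0.3],"rot": [0,0,0.003],"fingers": -1},{"slide": [70,1.5,0.3],"rot": [0,0,0.003],"fingers": -1}]'

```text
time: 12.25
ee_pos: [0.4561, 0.0155, 0.1261]
ee_rot: [[-0.001, 0.984, 0.177], [0.0, 0.177, -0.984], [-1.0, -0.001, -0.0]]
wrist_force: [-0.9, -0.0, -2.8]
grip_width: 0.143
```

```bash
python3 -c "
from h import *
go(.4562,.0162,.101,10.3)
im,d=optics.get_image('scene'); cv2.imwrite('pics/scene8.png',cv2.resize(im[70:230,180:360,::-1],None,fx=3.7,fy=3.7,interpolation=cv2.INTER_CUBIC))
"
```

```text
t 12.25 pos [0.4561 0.0155 0.1261] yaw 10.2 F [-0.9 -0.  -2.8] w 0.143
slide [25.1, 0.3, -0.6] rot [-0.002, -0.0, 0.001]
```

View pics/scene8.png

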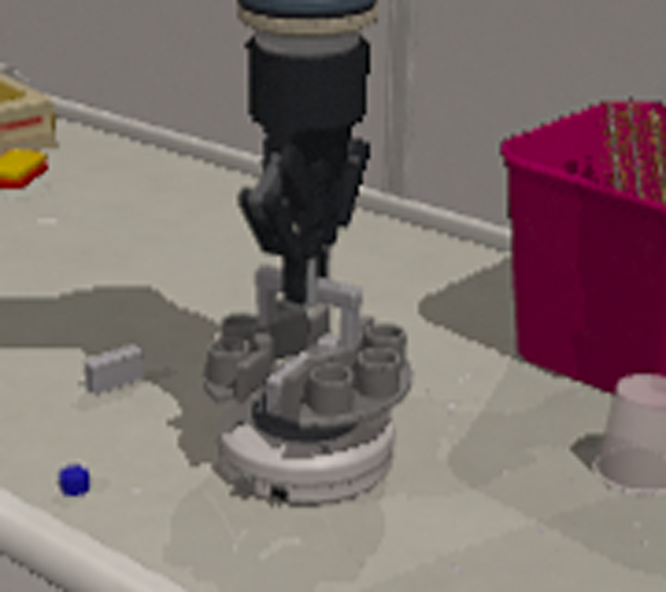

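The key is inside the keyway (crop (300,375)) and there is no contact force. The next move lowers the carousel to the collar.

Call:
play_rows --moves '[{"slide": [7,0,-0.5],"rot": [0,0,0],"fingers": -1},{"slide": [14,0,-0.5],"rot": [0,0,0],"fingers": -1},{"slide": [19,0,-0.5],"rot": [0,0,0],"fingers": -1},{"slide": [22,0,-0.5],"rot": [0,0,0],"fingers": -1},{"slide": [24,0,-0.5],"rot": [0,0,0],"fingers": -1},{"slide": [25,0,-0.5],"rot": [0,0,0],"fingers": -1},{"slide": [25,0,-0.5],"rot": [0,0,0],"fingers": -1}]'

```text
time: 13.0
ee_pos: [0.4562, 0.0161, 0.1015]
ee_rot: [[-0.001, 0.984, 0.177], [0.0, 0.177, -0.984], [-1.0, -0.001, -0.0]]
wrist_force: [0.3, -0.2, -3.4]
grip_width: 0.144
```

```bash
python3 -c "
from h import *
go(.4562,.0162,.101,10.3)
im,d=optics.get_image('scene'); np.savez('scene9.npz',im=im,d=d);cv2.imwrite('pics/scene9.png',cv2.resize(im[70:230,180:360,::-1],None,fx=3.7,fy=3.7,interpolation=cv2.INTER_CUBIC))
"
```

```text
t 13.0 pos [0.4562 0.0161 0.1015] yaw 10.2 F [ 0.3 -0.2 -3.4] w 0.144
slide [0.5, 0.0, -0.1] rot [-0.002, -0.0, 0.001]
```

View pics/scene9.png

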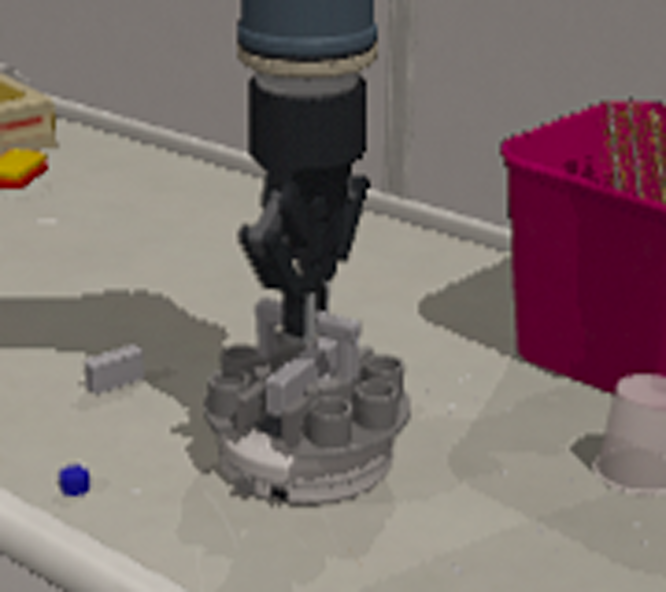

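Almost seated, but the full weight still hangs on the tool. I'll ease it down until there's contact.

Call:
play_rows --moves '[{"slide": [1,0,0],"rot": [0,0,0],"fingers": -1},{"slide": [2,0,0],"rot": [0,0,0],"fingers": -1},{"slide": [2,0,0],"rot": [0,0,0],"fingers": -1}]'

```text
time: 13.35
ee_pos: [0.4564, 0.016, 0.1009]
ee_rot: [[0.001, 0.984, 0.176], [0.001, 0.176, -0.984], [-1.0, 0.001, -0.001]]
wrist_force: [-5.9, 0.1, 21.5]
grip_width: 0.138
```

Contact at TCP 0.101, which matches the collar. Releasing now.

Call:
play_rows --moves '[{"slide": [-0.5,0,0],"rot": [0,0,0],"fingers": -1},{"slide": [-0.5,0,0],"rot": [0,0,0],"fingers": -0.6},{"slide": [-0.5,0,0],"rot": [0,0,0],"fingers": -0.2},{"slide": [-0.5,0,0],"rot": [0,0,0],"fingers": 0.1},{"slide": [-0.5,0,0],"rot": [0,0,0],"fingers": 0.1},{"slide": [-0.5,0,0],"rot": [0,0,0],"fingers": 0.1},{"slide": [-15,0,0],"rot": [0,0,0],"fingers": 0.1},{"slide": [-45,0,0],"rot": [0,0,0],"fingers": 0.1},{"slide": [-85,0,0],"rot": [0,0,0],"fingers": 0.1},{"slide": [-125,0,0],"rot": [0,0,0],"fingers": 0.1},{"slide": [-125,0,0],"rot": [0,0,0],"fingers": 0.1}]'

```text
time: 14.45
ee_pos: [0.4587, 0.0157, 0.2302]
ee_rot: [[0.008, 0.984, 0.176], [0.002, 0.176, -0.984], [-1.0, 0.009, -0.001]]
wrist_force: [-0.2, 0.8, -0.1]
grip_width: 0.553
```

```bash
python3 -c "
from h import *
go(.46,-.25,.23,10.3)"
```

```text
t 14.45 pos [0.4587 0.0157 0.2302] yaw 10.1 F [-0.2  0.8 -0.1] w 0.553
slide [-0.4, -45.4, 261.8] rot [-0.003, -0.001, -0.009]
```

Moving aside so the top camera can see.

Call:
play_rows --moves '[{"slide": [-10,-9,48],"rot": [0,0,0],"fingers": 0.1},{"slide": [-10,-18,96],"rot": [0,0,0],"fingers": 0.1},{"slide": [-10,-27,144],"rot": [0,0,0],"fingers": 0.1},{"slide": [-10,-36,192],"rot": [0,0,0],"fingers": 0.1},{"slide": [-10,-43,235],"rot": [0,0,0],"fingers": 0.1},{"slide": [-10,-45,260],"rot": [0,0,0],"fingers": 0.1},{"slide": [-10,-45,260],"rot": [0,0,0],"fingers": 0.1}]'

```text
time: 15.15
ee_pos: [0.4591, -0.2523, 0.2392]
ee_rot: [[0.008, 0.985, 0.17], [0.0, 0.17, -0.985], [-1.0, 0.008, 0.001]]
wrist_force: [0.1, 0.1, 0.4]
grip_width: 0.549
```

```bash
python3 -c "
from h import *
for n in ('top','scene'):
    im,d=optics.get_image(n)
    C=cloud(n,d); C[d<=0]=np.nan
    def S(x,y,r,z0,z1): return C[(np.hypot(C[...,0]-x,C[...,1]-y)<r)&(C[...,2]>z0)&(C[...,2]<z1)]
    h=S(.456,.016,.06,.110,.128); print('handle',fit(h),np.percentile(h[:,2],[50,95]))
    k=S(.456,.016,.05,.0805,.0895); print('key+',fit(k),np.median(k[:,2]))
    s=S(.449,.207,.05,.021,.033); print('short',fit(s))
    b=S(.456,.016,.1,.055,.1); print('car',cv2.minEnclosingCircle((b[:,:2]*1000).astype(np.float32)))
    r=(140,260,170,330) if n=='top' else (100,220,180,340)
    cv2.imwrite(f'pics/{n}10.png',cv2.resize(im[r[0]:r[1],r[2]:r[3],::-1],None,fx=4.5,fy=4.5,interpolation=cv2.INTER_CUBIC))
"
```

```text
handle {'n': 218, 'mean': array([457.3,  16.6]), 'mid': array([457.8,  16.5]), 'ang': np.float64(-80.3), 'ext': array([14.9, 77.3])} [0.11873075 0.1209927 ]
key+ {'n': 196, 'mean': array([454.9,  16.6]), 'mid': array([456.8,  15.8]), 'ang': np.float64(10.6), 'ext': array([65.7, 84. ])} 0.08447199354931942
short {'n': 106, 'mean': array([450.1, 208.9]), 'mid': array([450.1, 209.3]), 'ang': np.float64(-12.0), 'ext': array([14.3, 45.8])}
car ((457.81341552734375, 16.24909210205078), 68.2298812866211)
handle {'n': 165, 'mean': array([453.6,  10.7]), 'mid': array([455. ,  13.5]), 'ang': np.float64(-79.0), 'ext': array([15.2, 77. ])} [0.11722209 0.12030694]
key+ {'n': 154, 'mean': array([448.6,  13.9]), 'mid': array([450.9,  11.6]), 'ang': np.float64(12.2), 'ext': array([71.7, 77.7])} 0.0851742275336431
short {'n': 60, 'mean': array([446.4, 205.1]), 'mid': array([447.6, 206. ]), 'ang': np.float64(-12.4), 'ext': array([16. , 44.4])}
car ((455.71441650390625, 15.348496437072754), 70.29939270019531)
```

View pics/top10.png

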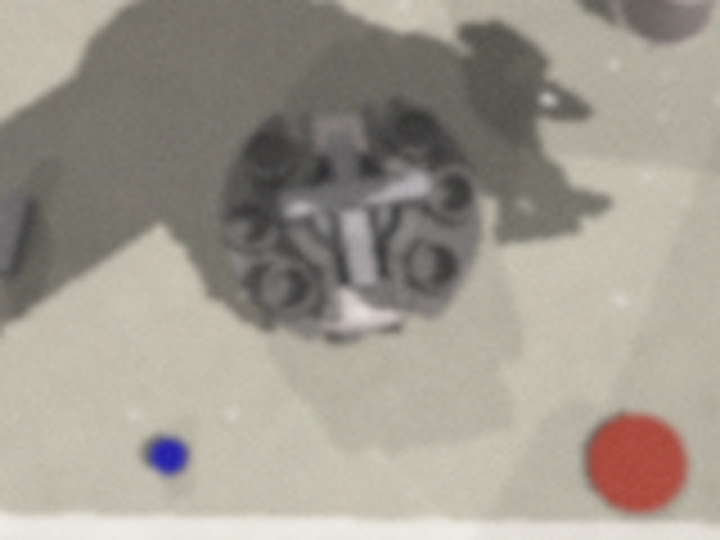

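View pics/scene10.png

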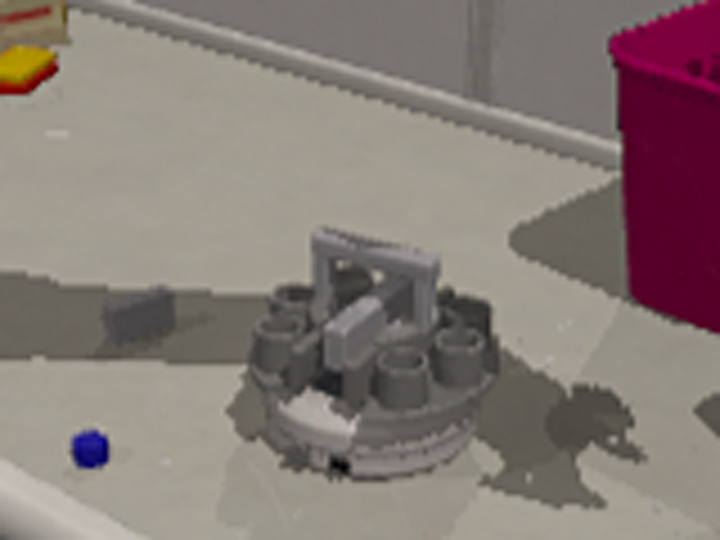

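Handle top is at 0.119 m (underside about 45 mm), so the carousel is on the collar, with the key lying along its keyway at crop (355,235) in the top view.

```bash
python3 -c "
from bench import job
print(job.job_done())"
```

```text
the job is handed in; nothing more can be done
None
```

The long key is in the drive's slot, the carousel is on the collar over it, and I handed the job in at about 15 s of the 58 s allowed. The hand-in gave no verdict, so the checks below are my own camera readings. The arm has let go of everything and is clear of the drive.

- **Long key:** Before the carousel went on, its top read 85.0 mm, which puts its underside at 59 mm on the slot floor. It was about 1 mm off the shaft axis, and its angle of 10.4° matched the slot at about 10.3°. It still read about 84.5–85 mm after fitting.
- **Carousel:** The handle top reads about 119 mm, so the underside is at about 45 mm. The axis is 1–2 mm from the drive's, and the handle angle puts the keyway within about 1° of the key (top view). It looks upright; I did not measure the tilt. The highest wrist force I read while seating it was about 22 N.
- **Short key:** It reads the same position as at the start, to within about 1 mm.

The two cameras disagreed by about 3 mm in absolute position throughout, so I used averaged or relative values. The scene camera's last reading of the key's position (4–6 mm off) also picked up carousel parts, so I did not rely on it.

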